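Seat a peg-game blank in the corner of the drilling jig

ROBOT

A 6-joint arm with a two-finger parallel gripper is mounted at the origin on the work surface. World frame = base frame: x ahead of the robot, y to its left, z up, the work surface at z = 0. Lengths are in m, angles in rad, forces in N, time in s.
With the tool pointing down it reaches from about 0.375 to 0.9 m from the base axis. Payload 3.1 kg.
Tool frame: the origin (TCP) lies midway between the tips of the shut fingers; the grasp point (between the pads) lies 19 mm behind it (manip.hold_point_z is the distance from the TCP to the grasp point, in m); x points along the fingers, y is the direction in which the jaws open and shut, and the axes are right-handed (so a half turn about x gives the same grasp; the last joint's range is limited). The gripper opens to 85 mm and grips with 20 to 120 N. Pads are 22 mm wide; open, the fingers measure 114 mm over their backs; the gripper's body (76 mm by 85 mm) begins 54 mm behind the grasp point. The pads swing forward as they close: fully open they stand 13 mm farther back than shut.
Start: joints at [-1.405, 0.527, 1.433, -0, 1.181, -0.178], TCP at [0.211, -0.588, 0.195] pointing down, gripper open.
Joint ranges: [-3.08, 3.08], [-0.75, 2.2], [0.22, 2.44], [-1.43, 4.57], [0, 2.65], [-2.85, 2.85]. Speed limits (rad/s): [2.79, 2.79, 3.14, 3.14, 3.14, 3.14].

INTERFACE

Orientations are given as a unit quaternion [x, y, z, w].
In Python, from station import manip, snapshot gives the robot as it stands.
- The arm moves only by the tool play_rows, never from a script. Its argument "series" is a list of rows, each a list of 4 numbers: the shift along the tool's x, y, z in m, then the turn about the tool's x in degrees. In form: [[tx, ty, tz, spin], ...]. A call has 1 to 20 rows; each row is the pose to reach, as a shift and turn from the pose measured when the call began, along the tool's axes at that moment; what a row does not reach only later rows make up. A row lasts 1/10 s, in which the tool goes at most 50 mm and 8.59 degrees, less where a joint would pass 70% of its speed; a pose out of reach is approached as far as the arm can. A call with a gripper value outside its range is refused whole. "claw" is the opening in per cent of the stroke, from 0 (shut) to 100 (fully open), set as the call begins (left out, the last holds). The fingers move at their own pace and stop on an object; "force" is the grip in N (left out, the last holds). Time passes only in rows, so rows that repeat a pose let the fingers close. It gives the time, the measured TCP pose, the force and the opening at its end, in the units of the state.
- manip.sense(): the state, without advancing time (a new reading comes with each control period).
- snapshot(name): name is "scene" or "top"; returns a dict with "image" (420x560x3 uint8, blue, green, red), "depth" (420x560 float32, m along the optical axis (not along the pixel's ray), 0 where there is no reading), "fov_y" (degrees; the focal length in pixels is half the picture's height over the tangent of half this angle, whatever the lens; pixels are square), "cx", "cy" (the principal point, pixels), "R" (3x3) and "t" (3): a world point X has camera coordinates R X + t. Camera axes: x right, y down, z forward; pixel columns grow to the right and rows downward; lengths in m; the calibration is good to about 2 mm. A picture is of the moment at which its call begins.
- manip.sign_off(): hands the job in, once; it reports no verdict.
The state is a dict: "t": time; "q": joint angles; "qd": joint speeds; "tau": joint torques, N m; "tcp_pos": TCP position; "tool_rot": TCP orientation; "force": force on the tool from outside, world axes, zero at the start; "ft_torque": the same for the moment, N m; "finger_gap": opening from 0.0 (shut) to 1.0 (fully open).
Only numpy, scipy, OpenCV 4.12 (cv2) and the standard library are available. Lean on these libraries where they do the work, as an engineer would, in place of code of your own. Each camera call takes 0.05 s, during which the arm holds its last target.

TASK

The blue wooden blank lies loose on the drilling jig. Without lifting it off the board, push it up flat against the fence in the open part of the jig, then slide it along the fence, in under the clear drill plate, until it sits fully home in the corner, flush against both the fence and the end stop, and leave it there. Do not disturb the stain pot, the peg piece or the sanding block.

Things in the scene. Friction and masses are not known exactly. Their poses are not given: they have to be found in the camera images.
- jig: Rigid drilling jig screwed to the black table: plywood board 240 (jig x) x 400 (jig y) x 12 mm thick. Origin: centre of the board's underside, on the table; z up. x points across the board to the fence, y along the fence to the end stop. Fence: dark wooden strip 30 mm wide, 14 mm high above the board, y = -190 to 190 mm; its working face is at x = 75 mm and looks to -x.
- corner (a point): Corner of the pocket: where fence face, end stop face and board top meet (jig x 75, y 135, z 12 mm); axes as the jig's: x points into the fence, y into the end stop, z up. End stop: dark block 20 mm high, jig x = 9 to 71 mm (4 mm sawdust gap to the fence). With the blank fully home its centre is at x = -20, y = -45 mm from here.
- keeper (a point): End of the dark keeper block that forms the pocket's other side (jig x 31, y 89, z 12 mm: inner face, on the board's top); axes as the jig's. The keeper is 22 mm wide (jig x = 9 to 31 mm), 20 mm high, and runs from here to the end stop; a slanted lead-in of the same height reaches 13 mm further to -y. The pocket between keeper and fence is 44 mm wide, open to -y only.
- plate (a point): Middle of the -y edge of the clear drill plate's underside (jig x 57, y 90, z 32 mm); axes as the jig's. The plate is 5 mm thick, 20 mm above the board, spans jig x = 9 to 105, y = 90 to 168 mm, and roofs the pocket; two steel bushes stand up to 29 mm above the board. When home, 45 mm of the blank still stick out from under it to -y.
- blank: The part to move: sky-blue wooden block with bare ends and four pencil crosses on top, 40 (its x) x 90 (its y) x 16 mm high, about 35 g. Origin: centre of its underside; z up. It lies flat on the board, clear of the fence and short of the pocket, its y axis within 0.4 rad of jig y. It slides under 0.1 to 0.4 N and stays where it is left.
- stain_pot: Bystander: small yellow jar with a black lid, 48 mm diameter, 45 mm high, standing on the near corner of the jig's board beside the keeper. Origin: centre of its underside.
- peg_piece: Bystander: finished peg piece, pale wooden block 45 x 100 x 16 mm with two rows of 22 mm tall white and orange pegs, on the table off one end of the jig. Origin: centre of its underside.
- sand_block: Bystander: cork sanding block 60 x 100 x 33 mm, on the table off one end of the jig. Origin: centre of its underside.
Things that resemble listed ones, but are neither listed nor needed, are in the scene too. Of the things that look like the blank, the middle-sized one is meant.

How it is judged:
By the outcome, as a careful person would: the job done as asked, in the order asked, and still so for the second after the job is handed in, with the robot touching nothing.
It also fails if it takes over 51 s, if anything falls off the work surface, if the arm or the gripper's body presses on something with over 40 N, if the wrist force passes 120 N, or if a joint passes its speed limit or range.

## Working session

There is one attempt and no reset: what is moved stays moved. The work goes in short steps, Python scripts to look and compute and a tool call to move; the robot and the scene stay as the last step left them, time stands still between calls to the robot, and variables do not carry over. Pictures are saved under pics/ and viewed, and the job is handed in when it is done.

Besides the shell and the picture viewer there is one more tool, called as a command line: name --pt "numbers of a row" for each row, then --argument value for the rest. play_rows: Moves the arm, as the interface text tells. Its arguments: {"type":"object","properties":{"series":{"type":"array","items":{"type":"array","items":{"type":"number"}}},"claw":{"type":"number"},"force":{"type":"number"}},"required":["series"]}

```bash
ls; mkdir -p pics; python3 - <<'E'
from station import manip, snapshot
import cv2, numpy as np
s=manip.sense(); print(s)
for n in ("scene","top"):
    d=snapshot(n); cv2.imwrite(f"pics/{n}0.png",d["image"]); np.savez(f"pics/{n}0.npz",**d)
    print(n,d["fov_y"],d["cx"],d["cy"],d["R"],d["t"])
E
```

```text
pics
{'t': 0.0, 'q': array([-1.40547453e+00,  5.28495707e-01,  1.43397167e+00, -7.68259670e-06,
        1.18137704e+00, -1.78498388e-01]), 'qd': array([ 3.85288025e-04,  4.71737430e-05, -7.00235732e-04,  5.75022289e-04,
        1.03854512e-04, -1.44854105e-04]), 'tau': array([ 1.36314553e-03, -4.42348945e+01, -1.78025991e+01, -1.12613106e-04,
        8.48135969e-03, -7.81912263e-06]), 'tcp_pos': array([ 0.21056674, -0.58758138,  0.1943935 ]), 'tool_rot': array([ 0.69668601,  0.121758  , -0.69668054,  0.12016576]), 'force': array([ 0.0162772 ,  0.85913505, -1.23015204]), 'ft_torque': array([ 0.03584757,  0.01986548, -0.0865506 ]), 'finger_gap': 1.0003647944894785}
scene 56.47235832994285 276.54061595872435 208.35816576491013 [[-0.5346505   0.84494921  0.01448041]
 [ 0.49374716  0.32623818 -0.80609081]
 [-0.68582985 -0.42382719 -0.59161468]] [ 0.26469733 -0.2413525   1.39281825]
top 52.39233740839312 283.1950894600786 203.63076708907022 [[-0.00643791 -0.99915902 -0.04049446]
 [-0.98462506  0.01340296 -0.17416618]
 [ 0.17456245  0.0387506  -0.9838833 ]] [0.06250361 0.55672522 0.90623277]
```

View pics/scene0.png

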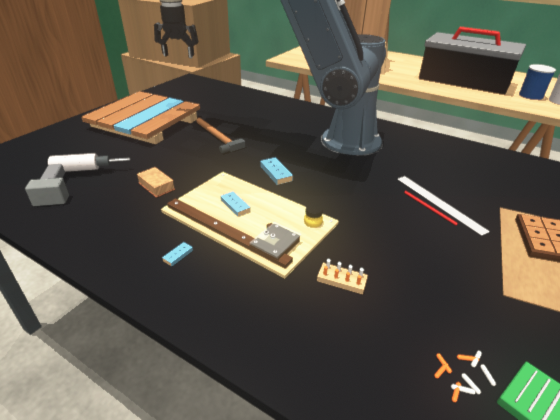

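View pics/top0.png

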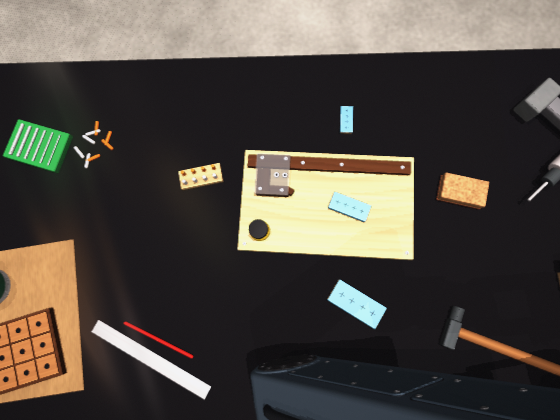

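The pictures show the jig at about (327,205) in the top view, with the fence on its far side and the plate and end stop at its left end.

Candidates in the top view:
- (346,119): small blue block on the table.
- (350,206): middle-sized blue block on the jig board.
- (357,303): large blue block on the table.

The description points to the one at (350,206). I'll check it in a close crop.

```bash
python3 - <<'E'
import cv2
a=cv2.imread("pics/top0.png")[145:265,230:420]; cv2.imwrite("pics/topc.png",cv2.resize(a,None,fx=4.2,fy=4.2,interpolation=cv2.INTER_CUBIC))
a=cv2.imread("pics/scene0.png")[165:275,155:345]; cv2.imwrite("pics/scenec.png",cv2.resize(a,None,fx=4.2,fy=4.2,interpolation=cv2.INTER_CUBIC))
E
```

```text
(no output)
```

View pics/topc.png

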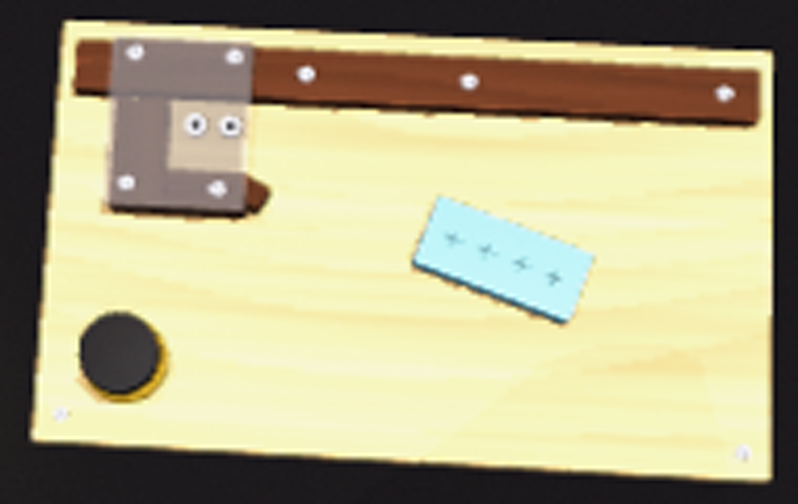

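View pics/scenec.png

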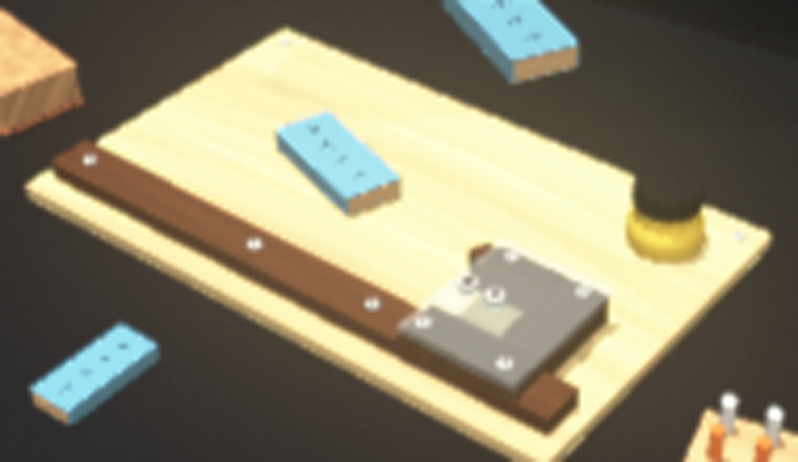

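The crop confirms it: the block at (350,206) has four crosses and bare ends and lies clear of the fence. Next I fit the jig and blank poses from the corner pixels.

```bash
cat > h.py <<'E'
import numpy as np, cv2
from scipy.optimize import least_squares
def unc(p,off): return (np.array(p,float)+.5)/4.2-.5+np.array(off)
def proj(d,X):
    f=d["image"].shape[0]/2/np.tan(np.radians(float(d["fov_y"]))/2)
    c=np.asarray(X)@d["R"].T+d["t"]; return c[:,:2]/c[:,2:]*f+[float(d["cx"]),float(d["cy"])]
def ray(d,px,z):
    f=d["image"].shape[0]/2/np.tan(np.radians(float(d["fov_y"]))/2)
    px=np.atleast_2d(px); v=np.c_[(px-[float(d["cx"]),float(d["cy"])])/f,np.ones(len(px))]@d["R"]
    C=-d["R"].T@d["t"]; return C+v*((z-C[2])/v[:,2])[:,None]
def place(p,L):
    c,s=np.cos(p[2]),np.sin(p[2]); L=np.asarray(L,float)
    return np.c_[p[0]+c*L[:,0]-s*L[:,1],p[1]+s*L[:,0]+c*L[:,1],L[:,2]]
def fit(obs,p0):
    return least_squares(lambda p:np.concatenate([(proj(d,place(p,L))-px).ravel() for d,L,px in obs]),p0)
E
python3 - <<'E'
from h import *
T=dict(np.load("pics/top0.npz"));S=dict(np.load("pics/scene0.npz"))
to=(230,145);so=(155,165)
jl=np.array([[120,200,12],[120,-200,12],[-120,-200,12],[-120,200,12],[75,-190,12]])/1e3
jt=unc([(65,20),(773,52),(772,480),(32,440),(757,125)],to)
js=unc([(287,28),(770,237),(28,185)],so); jsl=np.array([[-120,-200,12],[-120,200,12],[120,-200,12]])/1e3
bl=np.array([[20,45,28],[20,-45,28],[-20,-45,28],[-20,45,28]])/1e3
bt=unc([(440,196),(595,258),(567,322),(413,264)],to)
bs=unc([(278,131),(327,113),(400,180),(348,200)],so); bsl=bl[[1,2,3,0]]
for nm,o in (("jig top",[(T,jl,jt)]),("jig sc",[(S,jsl,js)]),("jig both",[(T,jl,jt),(S,jsl,js)]),("bl top",[(T,bl,bt)]),("bl sc",[(S,bsl,bs)]),("bl both",[(T,bl,bt),(S,bsl,bs)])):
    r=fit(o,[.55,-.1,0]); print(nm,r.x.round(4),np.abs(r.fun).max().round(2), r.fun.round(1) if 'both' in nm else '')
print(ray(T,jt,.012).round(4)); print(ray(T,bt,.028).round(4))
E
```

```text
jig top [ 0.5655 -0.0425 -0.0634] 0.63 
jig sc [ 0.568  -0.0412 -0.0747] 0.78 
jig both [ 0.5658 -0.0421 -0.0656] 1.12 [-0.3 -0.6  0.3 -0.6 -0.1  0.3 -0.2 -0.2 -0.3  0.5 -0.5 -0.3  0.7 -1.1
 -0.7 -0.5]
bl top [ 0.5527 -0.0931 -0.3975] 0.63 
bl sc [ 0.5577 -0.0907 -0.3928] 0.76 
bl both [ 0.5539 -0.0929 -0.3963] 1.17 [-0.4 -0.5 -0.2 -0.9  0.3  0.1 -0.3 -0.8 -0.4 -0.9  0.8 -1.2  0.8 -1.1
 -0.2 -0.8]
[[ 0.6972  0.1489  0.012 ]
 [ 0.6711 -0.2488  0.012 ]
 [ 0.4337 -0.2342  0.012 ]
 [ 0.4588  0.1648  0.012 ]
 [ 0.6293 -0.2375  0.012 ]]
[[ 0.5884 -0.0599  0.028 ]
 [ 0.553  -0.1424  0.028 ]
 [ 0.5182 -0.126   0.028 ]
 [ 0.551  -0.0443  0.028 ]]
```

```bash
cat >> h.py <<'E'
from scipy.spatial.transform import Rotation as Ro
J=[0.5658,-0.0421,-0.0645]
def jw(x,y,z,J=J): return place(J,[[x/1e3,y/1e3,z/1e3]])[0]
def wj(P,J=J):
    c,s=np.cos(J[2]),np.sin(J[2]); d=np.array(P)-[J[0],J[1],0]; return np.array([c*d[0]+s*d[1],-s*d[0]+c*d[1],d[2]])*1e3
def plan(s,x,y,z,spinaxis=None,J=J):
    R=Ro.from_quat(s["tool_rot"]).as_matrix()
    sh=R.T@(jw(x,y,z,J)-s["tcp_pos"])
    print("shift tool mm",(sh*1e3).round(1))
def state(s,J=J):
    R=Ro.from_quat(s["tool_rot"]).as_matrix(); a=J[2]
    jy=np.array([-np.sin(a),np.cos(a),0]);jx=np.array([np.cos(a),np.sin(a),0])
    print("t %.2f"%s["t"],"tcp jig",wj(s["tcp_pos"],J).round(1),"toolx",R[:,0].round(3),"y.jx,jy",(R[:,1]@jx).round(3),(R[:,1]@jy).round(3),"z.jx,jy",(R[:,2]@jx).round(3),(R[:,2]@jy).round(3),"F jig",np.round([s["force"]@jx,s["force"]@jy,s["force"][2]],2),"gap",round(s["finger_gap"],3))
E
python3 - <<'E'
from h import *
from station import manip
s=manip.sense();state(s)
B=[.5537,-.0929,-.3965]
print("blank in jig",wj([B[0],B[1],0]),B[2]-J[2])
for L in ([20,45],[20,-45],[-20,-45],[-20,45]): print(L,wj(place(B,[[L[0]/1e3,L[1]/1e3,0]])[0]).round(1))
plan(s,-70,-60,60)
E
```

```text
t 0.10 tcp jig [-319.3 -567.3  194.5] toolx [-0.     0.002 -1.   ] y.jx,jy 0.397 -0.918 z.jx,jy -0.918 -0.397 F jig [-0.25 -0.62  0.58] gap 0.994
blank in jig [ -8.80051065 -51.47427525   0.        ] -0.332
[20, 45] [ 24.8 -15.5   0. ]
[20, -45] [  -4.6 -100.5    0. ]
[-20, -45] [-42.4 -87.5   0. ]
[-20, 45] [-13.   -2.4   0. ]
shift tool mm [ 135.4 -366.4 -430.2]
```

```bash
python3 - <<'E'
from h import *
from station import manip
s=manip.sense()
plan(s,-85,-55,100)
E
```

```text
shift tool mm [  95.4 -377.  -418.4]
```

play_rows --pt "0 -0.019 -0.021 0" --pt "0.005 -0.045 -0.05 0" --pt "0.01 -0.075 -0.084 3" --pt "0.015 -0.11 -0.122 6" --pt "0.025 -0.145 -0.161 9" --pt "0.035 -0.18 -0.2 12" --pt "0.045 -0.215 -0.239 15" --pt "0.055 -0.25 -0.278 18" --pt "0.065 -0.285 -0.317 20" --pt "0.075 -0.315 -0.35 22" --pt "0.083 -0.34 -0.378 23.4" --pt "0.09 -0.358 -0.398 23.4" --pt "0.095 -0.37 -0.41 23.4" --pt "0.095 -0.377 -0.418 23.4" --pt "0.095 -0.377 -0.418 23.4" --pt "0.095 -0.377 -0.418 23.4" --claw 0 --force 20

```text
t: 1.7
tcp_pos: [0.4771, -0.0923, 0.1006]
tool_rot: [-0.707, 0.022, 0.707, 0.023]
force: [0.1, -0.9, 1.5]
finger_gap: -0.003
```

```bash
python3 - <<'E'
from h import *
from station import manip,snapshot
s=manip.sense();state(s); print(s["q"]); plan(s,-70,-55,15.5)
for n in ("scene","top"):
    d=snapshot(n); np.savez(f"pics/{n}1.npz",**d)
    u,v=proj(d,[s["tcp_pos"]])[0].astype(int); print(n,u,v)
    a=d["image"][max(0,v-90):v+60,max(u-90,0):u+90]; cv2.imwrite(f"pics/{n}1.png",cv2.resize(a,None,fx=3,fy=3,interpolation=cv2.INTER_CUBIC))
E
```

```text
t 1.70 tcp jig [-85.3 -55.8 100.6] toolx [-0.     0.001 -1.   ] y.jx,jy -0.0 -1.0 z.jx,jy -1.0 0.0 F jig [ 0.12 -0.85  1.47] gap -0.003
[-0.42247382  0.49397279  1.86758326  0.0018784   0.78066761  1.2116651 ]
shift tool mm [ 85.1  -0.7 -15.3]
scene 251 164
top 354 236
```

View pics/scene1.png

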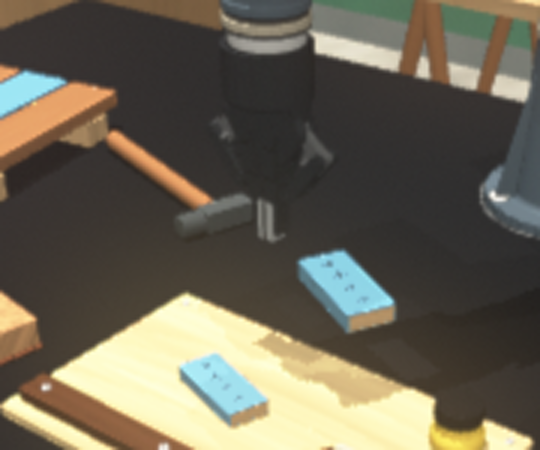

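View pics/top1.png

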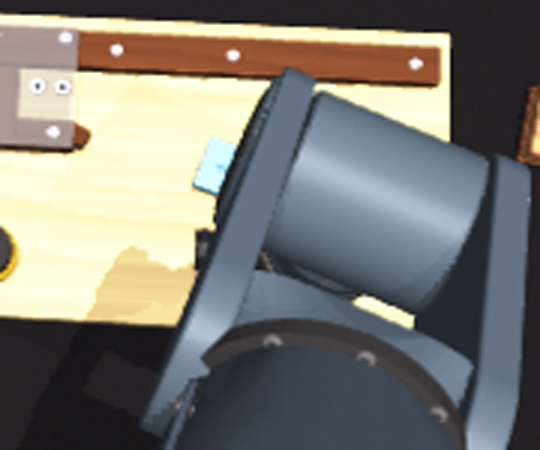

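The scene view shows the shut fingers at about (251,164), clear of everything; the top view is partly hidden by the arm. The fingers go down beside the blank's near side, then push it toward the fence.

play_rows --pt "0.02 0 -0.005 0" --pt "0.045 -0.001 -0.013 0" --pt "0.065 -0.001 -0.013 0" --pt "0.077 -0.001 -0.013 0" --pt "0.084 -0.001 -0.013 0" --pt "0.084 -0.001 -0.013 0" --pt "0.084 -0.001 -0.018 0" --pt "0.084 -0.001 -0.023 0" --pt "0.084 -0.001 -0.028 0" --pt "0.084 -0.001 -0.032 0" --pt "0.084 -0.001 -0.036 0" --pt "0.084 -0.001 -0.04 0" --pt "0.084 -0.001 -0.044 0" --pt "0.084 -0.001 -0.048 0" --pt "0.084 -0.001 -0.052 0" --pt "0.084 -0.001 -0.055 0" --pt "0.084 -0.001 -0.058 0" --pt "0.084 -0.001 -0.061 0" --pt "0.084 -0.001 -0.064 0" --pt "0.084 -0.001 -0.064 0"

```text
t: 3.8
tcp_pos: [0.5414, -0.096, 0.0167]
tool_rot: [0.707, -0.023, -0.706, -0.024]
force: [-0.4, 0.3, -0.1]
finger_gap: 0.001
```

```bash
cat > look.py <<'E'
import sys
from h import *
from station import manip,snapshot
k=sys.argv[1]
d=snapshot("scene"); s=manip.sense();state(s); np.savez(f"pics/s{k}.npz",**d)
a=d["image"][165:275,155:345]; cv2.imwrite(f"pics/s{k}.png",cv2.resize(a,None,fx=4.2,fy=4.2,interpolation=cv2.INTER_CUBIC))
E
python3 look.py 2
```

```text
t 3.85 tcp jig [-21.2 -55.3  16.7] toolx [ 0.     0.001 -1.   ] y.jx,jy -0.001 -1.0 z.jx,jy -1.0 0.001 F jig [ 0.98 -0.35 -0.4 ] gap -0.003
```

View pics/s2.png

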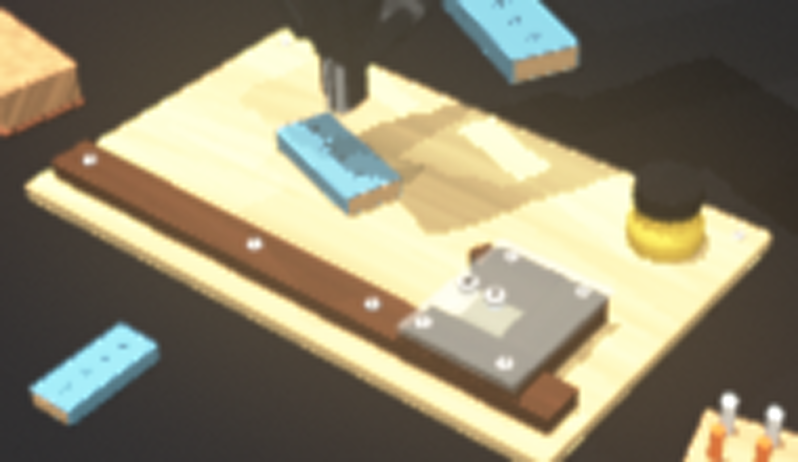

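```bash
python3 - <<'E'
from h import *
from station import manip
d=dict(np.load("pics/s2.npz"));s=manip.sense()
p=lambda X:(((proj(d,X)-[155,165])+.5)*4.2).round(0)
print(p([s["tcp_pos"]]), p([jw(x,y,17) for x in(-32,-10) for y in(-70,-41)]))
B=[.5537,-.0929,-.3965]
print(p(place(B,[[.02,.045,.028],[.02,-.045,.028],[-.02,-.045,.028],[-.02,.045,.028]])))
# depth-based
import cv2
dep=d["depth"]; f=210/np.tan(np.radians(float(d["fov_y"]))/2)
def pt(u,v):
    u=u/4.2+155-.5; v=v/4.2+165-.5; z=dep[int(round(v)),int(round(u))]
    c=np.array([(u-float(d["cx"]))/f*z,(v-float(d["cy"]))/f*z,z]); return d["R"].T@(c-d["t"])
for q in [(345,170),(300,135),(365,190),(330,120),(346,98),(346,80),(330,90),(360,90),(200,220),(290,260),(120,100),(550,180),(500,120)]:
    print(q,wj(pt(*q)).round(1))
E
```

```text
[[348. 155.]] [[342. 139.]
 [376. 154.]
 [319. 154.]
 [354. 170.]]
[[348. 197.]
 [277. 128.]
 [331. 108.]
 [404. 176.]]
(345, 170) [  5.  -34.6  28.7]
(300, 135) [ -9.  -84.7  26.5]
(365, 190) [ 12.9 -11.8  28. ]
(330, 120) [-34.2 -81.3  25.9]
(346, 98) [-14.  -47.9  66.7]
(346, 80) [-15.5 -48.4  79. ]
(330, 90) [-10.  -57.1  71.1]
(360, 90) [-20.5 -41.8  71.7]
(200, 220) [ 93.4 -72.3  26.2]
(290, 260) [87.9 -5.4 24.6]
(120, 100) [   5.8 -239.2   -0.6]
(550, 180) [-82.4  60.   11.8]
(500, 120) [-130.8  -14.9    1. ]
```

The blank hasn't moved. The visible tips also end well above where the reported TCP projects, at (348,155) in the crop. I'll measure the real tip height from the depth image.

```bash
python3 - <<'E'
from h import *
from station import snapshot, manip
d=dict(np.load("pics/s2.npz"))
dep=d["depth"]; f=210/np.tan(np.radians(float(d["fov_y"]))/2)
v,u=np.mgrid[0:420,0:560]
c=np.stack([(u-float(d["cx"]))/f*dep,(v-float(d["cy"]))/f*dep,dep],-1)
W=(c-d["t"])@d["R"]
for uu in (234,237,240):
  print(uu)
  for vv in range(176,202): print(vv,wj(W[vv,uu]).round(0),d["image"][vv,uu],end=" | ")
  print()
a=d["image"][100:220,170:320]; cv2.imwrite("pics/z2.png",cv2.resize(a,None,fx=5,fy=5,interpolation=cv2.INTER_CUBIC))
t=snapshot("top"); np.savez("pics/t2.npz",**t); cv2.imwrite("pics/t2.png",cv2.resize(t["image"][145:265,230:420],None,fx=4.2,fy=4.2,interpolation=cv2.INTER_CUBIC))
print(manip.sense()["tcp_pos"])
E
```

```text
234
176 [ -8. -50. 105.] [54 67 74] | 177 [ -9. -52. 101.] [55 68 75] | 178 [ -9. -52.  98.] [57 71 77] | 179 [ -9. -52.  95.] [70 83 89] | 180 [-10. -53.  91.] [ 86  98 104] | 181 [ -9. -52.  89.] [ 97 108 113] | 182 [-11. -54.  84.] [ 98 109 114] | 183 [-10. -53.  82.] [ 99 110 115] | 184 [ -9. -52.  79.] [ 99 111 116] | 185 [-12. -55.  74.] [ 96 108 114] | 186 [-12. -56.  70.] [ 88 101 108] | 187 [ -8. -53.  70.] [ 89 102 108] | 188 [ -9. -53.  67.] [ 92 105 111] | 189 [-12. -56.  61.] [ 89 103 110] | 190 [-11. -56.  58.] [ 93 112 121] | 191 [ -8. -53.  58.] [123 152 161] | 192 [-54. -96.  13.] [156 184 184] | 193 [-33. -77.  29.] [160 159 135] | 194 [-30. -74.  28.] [160 150 117] | 195 [-28. -73.  26.] [161 151 116] | 196 [-23. -68.  28.] [161 151 117] | 197 [-16. -62.  31.] [160 151 116] | 198 [-16. -62.  28.] [158 149 115] | 199 [-13. -59.  27.] [141 136 109] | 200 [ -9. -56.  28.] [137 132 108] | 201 [ -5. -52.  28.] [149 143 113] | 
237
176 [ -9. -41. 108.] [54 67 73] | 177 [ -9. -41. 105.] [53 67 74] | 178 [ -8. -40. 103.] [54 68 74] | 179 [-10. -42.  98.] [54 68 75] | 180 [
[... 1057 characters left out ...]
5 69 77] | 184 [-17. -39.  81.] [54 68 77] | 185 [-20. -42.  75.] [54 69 77] | 186 [-20. -42.  72.] [55 70 79] | 187 [-24. -46.  65.] [57 71 80] | 188 [-20. -42.  66.] [58 75 84] | 189 [-20. -43.  62.] [ 81 111 126] | 190 [-26. -48.  54.] [136 193 221] | 191 [-70. -88.  11.] [184 243 253] | 192 [-67. -85.  10.] [192 247 254] | 193 [-61. -80.  12.] [193 248 254] | 194 [-57. -77.  12.] [191 247 254] | 195 [-52. -73.  13.] [186 245 253] | 196 [-50. -71.  12.] [170 234 248] | 197 [-49. -70.  10.] [135 176 195] | 198 [-23. -47.  30.] [141 150 138] | 199 [-21. -45.  29.] [144 139 113] | 200 [-17. -42.  29.] [149 142 111] | 201 [-14. -40.  28.] [167 156 119] | 
[ 0.54077494 -0.09582155  0.01666163]
```

View pics/z2.png

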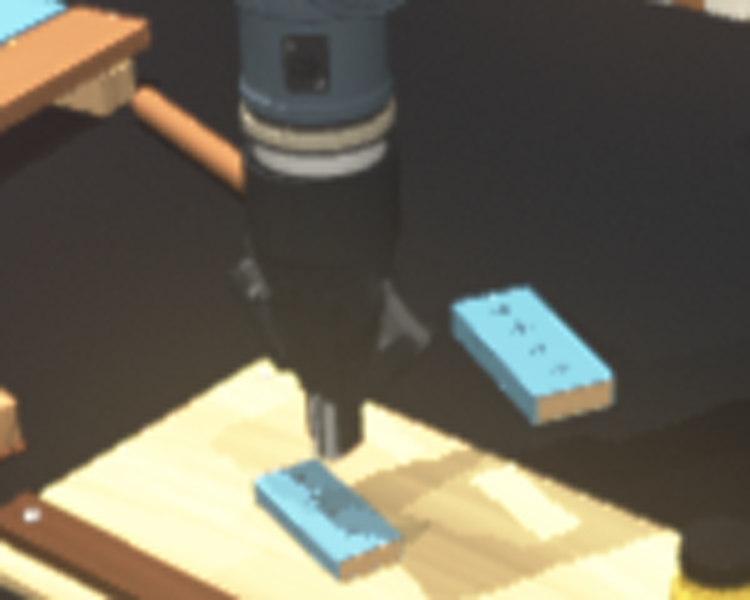

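View pics/t2.png

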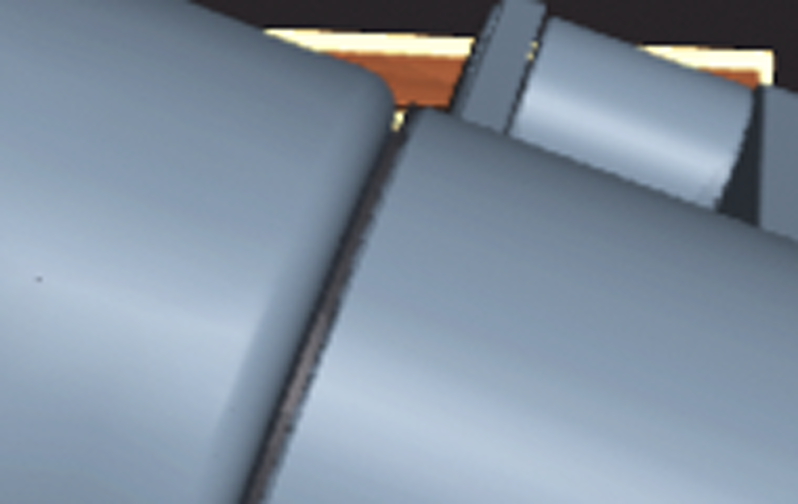

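```bash
python3 - <<'E'
from station import manip
print([ (a, getattr(manip,a)) for a in dir(manip) if not a.startswith("_") and a not in("sense","sign_off")])
E
```

```text
[('PlanningError', <class 'station.PlanningError'>), ('hold_point_z', 0.0187)]
```

The camera shows the real tips about 38 mm higher than the reported TCP z. Position sideways agrees. No contact has happened so far. I'll back off beside the blank and descend in checked steps, going by the picture instead of the reported z.

play_rows --pt "0 0 0.015 0" --pt "0 0 0.035 0" --pt "0 0 0.05 0" --pt "0 0 0.055 0" --pt "0.01 0 0.055 0" --pt "0.018 0 0.055 0" --pt "0.024 0 0.055 0" --pt "0.026 0 0.055 0" --pt "0.026 0 0.055 0"

```text
t: 4.8
tcp_pos: [0.4859, -0.092, -0.01]
tool_rot: [-0.706, 0.023, 0.707, 0.024]
force: [-0.2, 0.2, 0.0]
finger_gap: 0.003
```

```bash
cat >> look.py <<'E'
if len(sys.argv)>2:
    dep=d["depth"]; f=210/np.tan(np.radians(float(d["fov_y"]))/2)
    v,u=np.mgrid[0:420,0:560]
    c=np.stack([(u-float(d["cx"]))/f*dep,(v-float(d["cy"]))/f*dep,dep],-1)
    W=(c-d["t"])@d["R"]; Q=W.reshape(-1,3)
    Qj=np.array([wj(q) for q in Q[(np.abs(Q-s["tcp_pos"])<.12).all(1)]]); T=wj(s["tcp_pos"])
    m=(np.abs(Qj[:,0]-T[0])<14)&(np.abs(Qj[:,1]-T[1])<18)
    print("finger zs",np.sort(Qj[m,2]).round(0)[:60])
E
python3 look.py 3 z
```

```text
t 4.85 tcp jig [-76.4 -55.   -9.7] toolx [-0.     0.002 -1.   ] y.jx,jy -0.001 -1.0 z.jx,jy -1.0 0.001 F jig [ 0.37 -0.29 -0.67] gap 0.003
finger zs [ 9. 10. 10. 10. 10. 11. 11. 11. 11. 11. 11. 11. 11. 11. 11. 11. 11. 11.
 11. 12. 12. 12. 12. 12. 12. 12. 12. 12. 12. 12. 12. 12. 12. 12. 12. 12.
 12. 12. 12. 12. 12. 12. 12. 12. 12. 12. 12. 12. 12. 12. 13. 13. 13. 13.
 13. 13. 13. 13. 13. 14.]
```

View pics/s3.png

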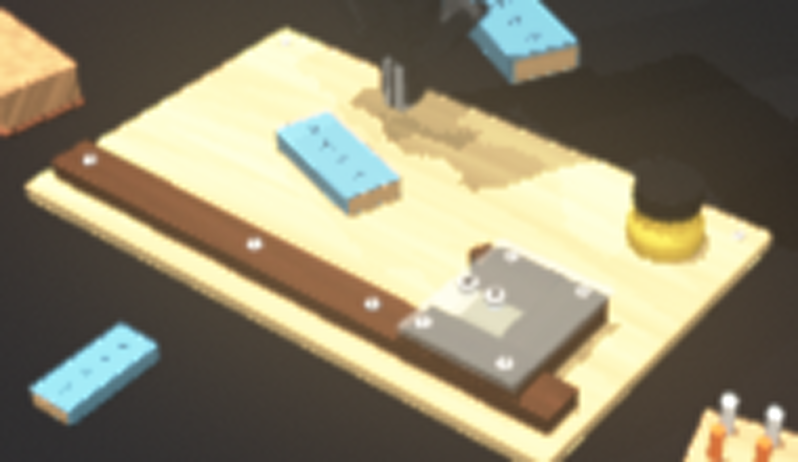

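```bash
python3 - <<'E'
from h import *
d=dict(np.load("pics/s3.npz"))
dep=d["depth"]; f=210/np.tan(np.radians(float(d["fov_y"]))/2)
v,u=np.mgrid[0:420,0:560]
c=np.stack([(u-float(d["cx"]))/f*dep,(v-float(d["cy"]))/f*dep,dep],-1)
W=(c-d["t"])@d["R"]
for uu in (247,248,249,250,251,252,253):
  print(uu,[tuple(wj(W[vv,uu]).astype(int)) for vv in range(183,194)])
E
```

```text
247 [(np.int64(-67), np.int64(-58), np.int64(50)), (np.int64(-66), np.int64(-57), np.int64(47)), (np.int64(-64), np.int64(-56), np.int64(46)), (np.int64(-65), np.int64(-57), np.int64(42)), (np.int64(-63), np.int64(-55), np.int64(40)), (np.int64(-65), np.int64(-58), np.int64(35)), (np.int64(-65), np.int64(-57), np.int64(32)), (np.int64(-84), np.int64(-73), np.int64(12)), (np.int64(-81), np.int64(-71), np.int64(11)), (np.int64(-75), np.int64(-66), np.int64(13)), (np.int64(-74), np.int64(-65), np.int64(10))]
248 [(np.int64(-67), np.int64(-54), np.int64(51)), (np.int64(-65), np.int64(-53), np.int64(49)), (np.int64(-65), np.int64(-53), np.int64(46)), (np.int64(-64), np.int64(-53), np.int64(44)), (np.int64(-67), np.int64(-55), np.int64(38)), (np.int64(-67), np.int64(-55), np.int64(35)), (np.int64(-63), np.int64(-52), np.int64(34)), (np.int64(-66), np.int64(-54), np.int64(29)), (np.int64(-85), np.int64(-71), np.int64(9)), (np.int64(-78), np.int64(-65), np.int64(11)), (np.int64(-75), np.int64(-62), np.int64(11))]
249 [(np.int64(-65), np.int64(-50), np.int64(54)), (np.int64(-64), np.int64(-49
[... 1775 characters left out ...]
38)), (np.int64(-72), np.int64(-46), np.int64(29)), (np.int64(-88), np.int64(-59), np.int64(12)), (np.int64(-85), np.int64(-56), np.int64(12)), (np.int64(-79), np.int64(-52), np.int64(13))]
253 [(np.int64(-73), np.int64(-42), np.int64(53)), (np.int64(-73), np.int64(-42), np.int64(50)), (np.int64(-71), np.int64(-41), np.int64(48)), (np.int64(-71), np.int64(-40), np.int64(45)), (np.int64(-67), np.int64(-38), np.int64(45)), (np.int64(-72), np.int64(-41), np.int64(38)), (np.int64(-72), np.int64(-42), np.int64(34)), (np.int64(-93), np.int64(-60), np.int64(12)), (np.int64(-93), np.int64(-59), np.int64(10)), (np.int64(-87), np.int64(-54), np.int64(11)), (np.int64(-84), np.int64(-52), np.int64(10))]
```

The tips are now at about z 27 mm, so the offset is about 37 mm. I'll go down 9 mm more, leaving the tips about 6 mm above the board, and push toward the fence.

play_rows --pt "0.004 0 0 0" --pt "0.008 0 0 0" --pt "0.009 0 0 0" --pt "0.009 0 -0.008 0" --pt "0.009 0 -0.018 0" --pt "0.009 0 -0.025 0" --pt "0.009 0 -0.03 0" --pt "0.009 0 -0.035 0" --pt "0.009 0 -0.04 0" --pt "0.009 0 -0.045 0" --pt "0.009 0 -0.05 0" --pt "0.009 0 -0.055 0" --pt "0.009 0 -0.06 0" --pt "0.009 0 -0.064 0" --pt "0.009 0 -0.068 0" --pt "0.009 0 -0.072 0" --pt "0.009 0 -0.075 0" --pt "0.009 0 -0.078 0" --pt "0.009 0 -0.08 0" --pt "0.009 0 -0.08 0"

```text
t: 6.85
tcp_pos: [0.5663, -0.0974, -0.0187]
tool_rot: [0.707, -0.023, -0.707, -0.024]
force: [0.0, 0.1, -0.4]
finger_gap: -0.0
```

```bash
python3 look.py 4
```

```text
t 6.90 tcp jig [  3.8 -55.1 -18.8] toolx [-0.     0.002 -1.   ] y.jx,jy -0.001 -1.0 z.jx,jy -1.0 0.001 F jig [-0.41  1.1   0.31] gap -0.0
```

View pics/s4.png

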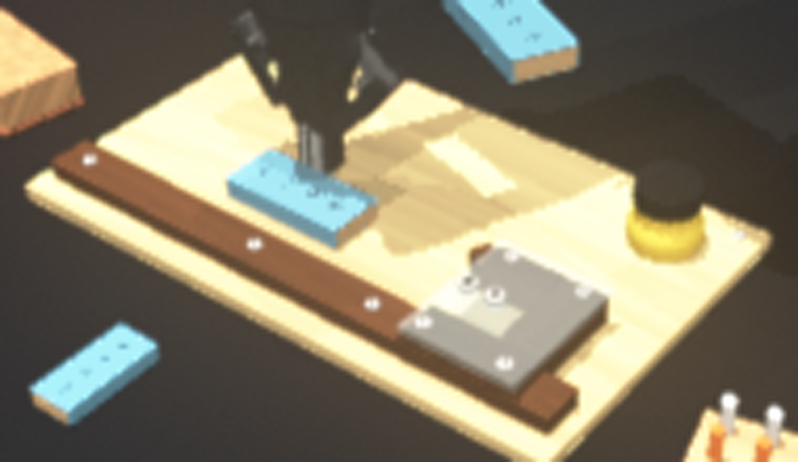

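The blank moved and now lies nearly parallel to the fence, with its corners at about (228,183) and (335,245) in the crop. Pushing on.

play_rows --pt "0 0 -0.003 0" --pt "0 0 -0.006 0" --pt "0 0 -0.009 0" --pt "0 0 -0.012 0" --pt "0 0 -0.014 0" --pt "0 0 -0.015 0" --pt "0 0 -0.016 0" --pt "0 0 -0.017 0" --pt "0 0 -0.018 0" --pt "0 0 -0.018 0"

```text
t: 7.9
tcp_pos: [0.5842, -0.0986, -0.0188]
tool_rot: [0.707, -0.023, -0.707, -0.024]
force: [0.1, -0.8, 0.6]
finger_gap: -0.0
```

```bash
python3 look.py 5
```

```text
t 7.95 tcp jig [ 21.9 -55.2 -18.8] toolx [-0.     0.002 -1.   ] y.jx,jy -0.001 -1.0 z.jx,jy -1.0 0.001 F jig [0.01 0.09 0.33] gap 0.001
```

View pics/s5.png

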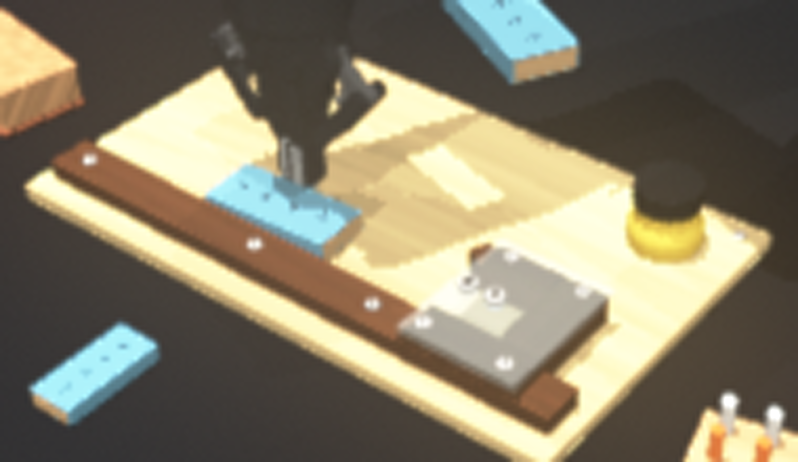

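Nearly at the fence. I'll creep in by small steps and watch the force.

play_rows --pt "0 0 -0.0005 0" --pt "0 0 -0.001 0" --pt "0 0 -0.0015 0" --pt "0 0 -0.002 0" --pt "0 0 -0.002 0"

```text
t: 8.45
tcp_pos: [0.5859, -0.0986, -0.0188]
tool_rot: [-0.707, 0.023, 0.707, 0.024]
force: [-0.9, 0.1, 0.6]
finger_gap: -0.002
```

play_rows --pt "0 0 -0.0005 0" --pt "0 0 -0.001 0" --pt "0 0 -0.001 0"

```text
t: 8.75
tcp_pos: [0.5871, -0.0986, -0.0188]
tool_rot: [-0.707, 0.023, 0.707, 0.024]
force: [-0.2, -0.2, -0.2]
finger_gap: -0.001
```

```bash
python3 look.py 6
```

```text
t 8.80 tcp jig [ 24.9 -55.1 -18.8] toolx [-0.     0.002 -1.   ] y.jx,jy -0.001 -1.0 z.jx,jy -1.0 0.001 F jig [ 0.01  0.33 -0.75] gap -0.003
```

View pics/s6.png

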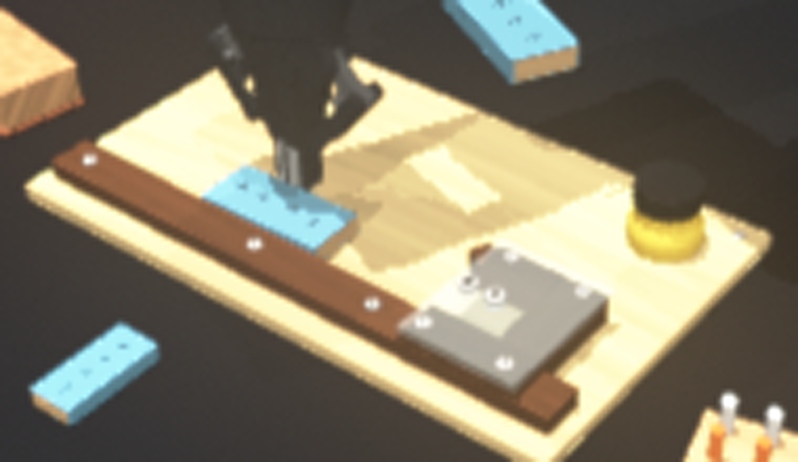

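play_rows --pt "0 0 -0.0005 0" --pt "0 0 -0.001 0" --pt "0 0 -0.001 0"

```text
t: 9.1
tcp_pos: [0.5882, -0.0987, -0.0188]
tool_rot: [-0.707, 0.023, 0.707, 0.024]
force: [-0.6, -0.1, 0.1]
finger_gap: -0.004
```

play_rows --pt "0 0 -0.0005 0" --pt "0 0 -0.001 0" --pt "0 0 -0.001 0"

```text
t: 9.4
tcp_pos: [0.5881, -0.0987, -0.0189]
tool_rot: [-0.706, 0.022, 0.708, 0.024]
force: [-2.7, -1.2, 2.7]
finger_gap: -0.001
```

play_rows --pt "0 0 -0.0008 0" --pt "0 0 -0.0015 0" --pt "0 0 -0.0015 0"

```text
t: 9.7
tcp_pos: [0.588, -0.0986, -0.019]
tool_rot: [-0.705, 0.022, 0.709, 0.024]
force: [-6.1, -0.3, 3.8]
finger_gap: -0.005
```

```bash
python3 look.py 7; cd pics; python3 -c "
import cv2;import numpy as np
d=np.load('s7.npz')['image'];cv2.imwrite('s7z.png',cv2.resize(d[195:245,190:290],None,fx=8,fy=8,interpolation=cv2.INTER_CUBIC))"
```

```text
t 9.75 tcp jig [ 25.8 -54.9 -18.9] toolx [-0.005  0.003 -1.   ] y.jx,jy -0.001 -1.0 z.jx,jy -1.0 0.001 F jig [-6.09 -0.81  3.86] gap -0.001
```

View pics/s7z.png

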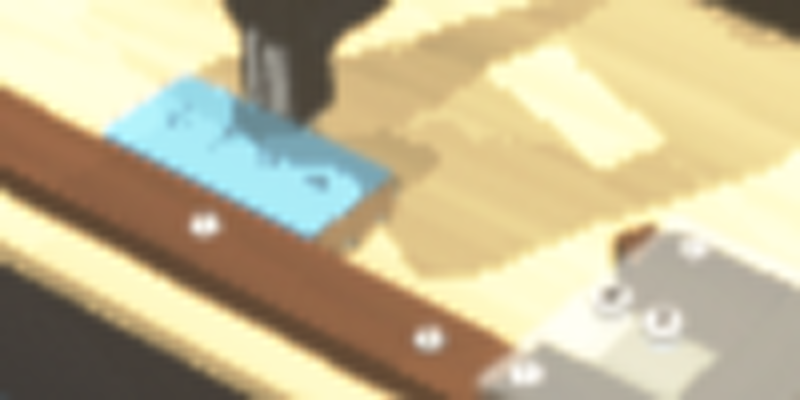

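The crop shows the blank flush along the fence, its fence-side edge running from (105,133) to (315,240), and the contact force at 6 N. I'll measure the blank and retreat.

```bash
python3 - <<'E'
from h import *
d=dict(np.load("pics/s7.npz"))
px=(np.array([(315,240),(105,133),(190,75),(395,178)],float)+.5)/8-.5+[190,195]
bl=np.array([[20,45,28],[20,-45,28],[-20,-45,28],[-20,45,28]])/1e3
r=fit([(d,bl,px)],[.6,-.1,-.06]); print(r.x,r.fun.round(1), wj([r.x[0],r.x[1],0]), r.x[2]-J[2])
for q in ray(d,px,.028): print(wj(q).round(1))
E
```

```text
[ 0.62086606 -0.08761254 -0.0740055 ] [-0.3  0.1 -0.3 -0.   0.1 -0.   0.5 -0.1] [ 57.8850827  -41.86860521   0.        ] -0.00950549565441726
[77.7  3.2 28. ]
[ 77.  -86.3  28. ]
[ 37.6 -86.7  28. ]
[39.4  2.5 28. ]
```

play_rows --pt "0 0 0.003 0" --pt "0 0 0.01 0" --pt "0 0 0.02 0" --pt "-0.01 0 0.025 0" --pt "-0.025 0 0.025 0" --pt "-0.04 0 0.025 0" --pt "-0.045 0 0.025 0" --pt "-0.045 0 0.025 0"

```text
t: 10.55
tcp_pos: [0.5648, -0.0976, 0.028]
tool_rot: [-0.706, 0.023, 0.707, 0.023]
force: [0.2, 0.3, -0.2]
finger_gap: 0.007
```

```bash
python3 look.py 8
```

```text
t 10.60 tcp jig [  1.8 -55.2  27.1] toolx [-0.003  0.002 -1.   ] y.jx,jy -0.001 -1.0 z.jx,jy -1.0 0.001 F jig [-0.75 -0.21  0.06] gap 0.001
```

View pics/s8.png

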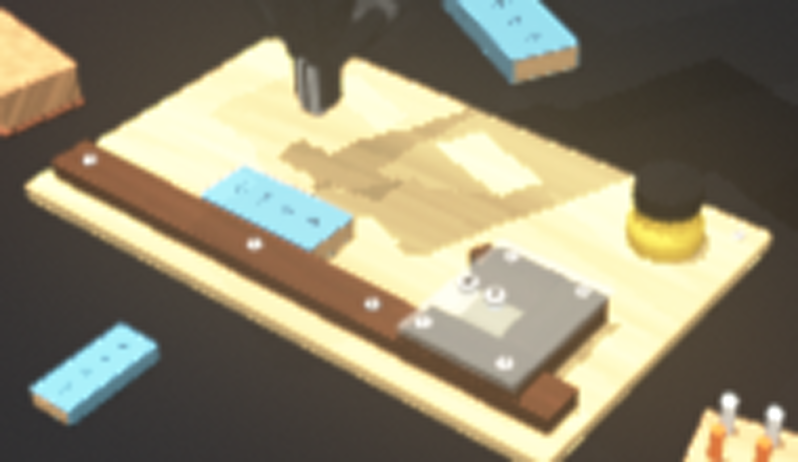

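Blank stays flush. Now around behind its -y end.

play_rows --pt "0 0.02 0 0" --pt "0 0.045 -0.01 0" --pt "0 0.06 -0.025 0" --pt "0 0.068 -0.04 0" --pt "0 0.07 -0.048 0" --pt "0 0.07 -0.048 0" --pt "0.015 0.07 -0.048 0" --pt "0.03 0.07 -0.048 0" --pt "0.04 0.07 -0.048 0" --pt "0.046 0.07 -0.048 0" --pt "0.046 0.07 -0.048 0" --pt "0.046 0.07 -0.048 0"

```text
t: 11.8
tcp_pos: [0.6072, -0.1701, -0.0194]
tool_rot: [-0.705, 0.022, 0.708, 0.024]
force: [0.5, -0.4, -0.4]
finger_gap: 0.002
```

```bash
python3 look.py 9
```

```text
t 11.85 tcp jig [  49.9 -125.3  -18.9] toolx [-0.003  0.002 -1.   ] y.jx,jy -0.001 -1.0 z.jx,jy -1.0 0.001 F jig [ 0.15  0.45 -0.24] gap -0.001
```

View pics/s9.png

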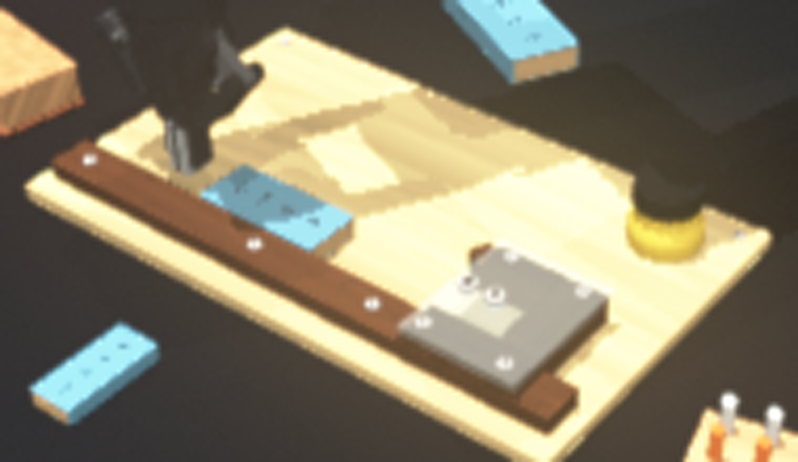

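play_rows --pt "0 -0.006 0 0" --pt "0 -0.014 0 0" --pt "0 -0.019 0 0" --pt "0 -0.022 0 0" --pt "0 -0.025 -0.0002 0" --pt "0 -0.028 -0.0003 0" --pt "0 -0.031 -0.0005 0" --pt "0 -0.034 -0.0007 0" --pt "0 -0.037 -0.0009 0" --pt "0 -0.04 -0.001 0" --pt "0 -0.043 -0.0011 0" --pt "0 -0.046 -0.0013 0" --pt "0 -0.049 -0.0015 0" --pt "0 -0.052 -0.0017 0" --pt "0 -0.055 -0.0019 0" --pt "0 -0.058 -0.002 0" --pt "0 -0.061 -0.0021 0" --pt "0 -0.063 -0.0022 0" --pt "0 -0.065 -0.0022 0" --pt "0 -0.065 -0.0022 0"

```text
t: 13.85
tcp_pos: [0.614, -0.1053, -0.0188]
tool_rot: [-0.706, 0.022, 0.708, 0.024]
force: [-0.5, -0.7, -0.6]
finger_gap: -0.003
```

```bash
python3 look.py 10; cd pics; python3 -c "
import cv2;import numpy as np
d=np.load('s10.npz')['image'];cv2.imwrite('s10z.png',cv2.resize(d[195:260,200:300],None,fx=8,fy=8,interpolation=cv2.INTER_CUBIC))"
```

```text
t 13.90 tcp jig [ 52.3 -60.1 -18.8] toolx [-0.003  0.002 -1.   ] y.jx,jy -0.001 -1.0 z.jx,jy -1.0 0.001 F jig [ 0.15 -0.29 -0.22] gap 0.0
```

View pics/s10z.png

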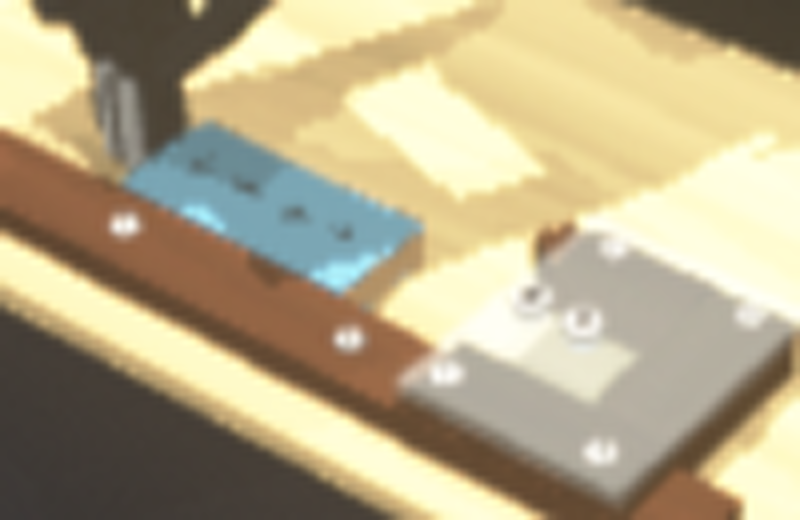

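Flush along the fence, with the blank's front corner at (345,292) in the crop and the pocket ahead. Continuing.

play_rows --pt "0 -0.003 -0.0001 0" --pt "0 -0.006 -0.0002 0" --pt "0 -0.009 -0.0003 0" --pt "0 -0.012 -0.0004 0" --pt "0 -0.015 -0.0005 0" --pt "0 -0.018 -0.0006 0" --pt "0 -0.021 -0.0007 0" --pt "0 -0.024 -0.0008 0" --pt "0 -0.027 -0.0009 0" --pt "0 -0.03 -0.001 0" --pt "0 -0.033 -0.0011 0" --pt "0 -0.036 -0.0012 0" --pt "0 -0.039 -0.0013 0" --pt "0 -0.042 -0.0014 0" --pt "0 -0.045 -0.0015 0" --pt "0 -0.048 -0.0016 0" --pt "0 -0.051 -0.0017 0" --pt "0 -0.053 -0.0018 0" --pt "0 -0.055 -0.0018 0" --pt "0 -0.055 -0.0018 0"

```text
t: 15.9
tcp_pos: [0.6196, -0.0503, -0.0187]
tool_rot: [-0.706, 0.022, 0.708, 0.024]
force: [-0.7, 0.2, -0.3]
finger_gap: -0.001
```

```bash
python3 look.py 11; cd pics; python3 -c "
import cv2;import numpy as np
d=np.load('s11.npz')['image'];cv2.imwrite('s11z.png',cv2.resize(d[195:260,210:310],None,fx=8,fy=8,interpolation=cv2.INTER_CUBIC))"
```

```text
t 15.95 tcp jig [ 54.3  -4.9 -18.7] toolx [-0.002  0.002 -1.   ] y.jx,jy -0.001 -1.0 z.jx,jy -1.0 0.001 F jig [-0.55  0.03 -0.15] gap 0.001
```

View pics/s11z.png

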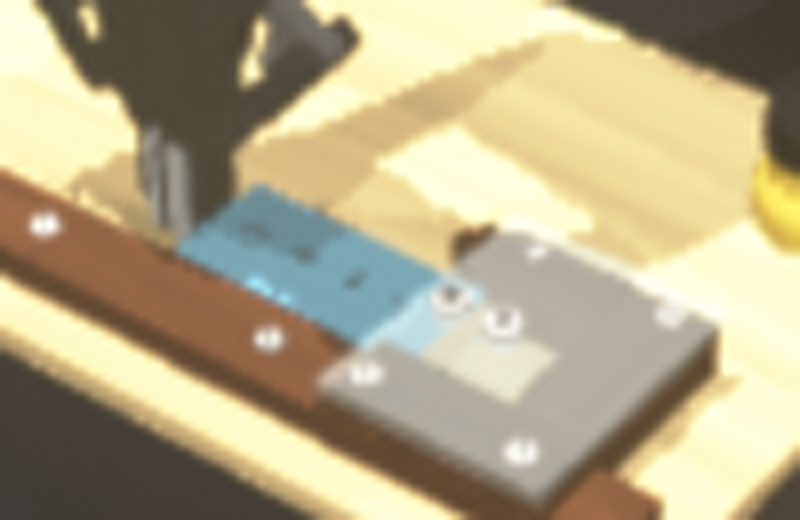

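The blank's front is under the plate, between keeper and fence, and still flush. I'll slide to just short of home, then creep.

play_rows --pt "0 -0.003 -0.0001 0" --pt "0 -0.006 -0.0002 0" --pt "0 -0.009 -0.0003 0" --pt "0 -0.012 -0.0004 0" --pt "0 -0.015 -0.0005 0" --pt "0 -0.018 -0.0006 0" --pt "0 -0.021 -0.0007 0" --pt "0 -0.024 -0.0008 0" --pt "0 -0.026 -0.0009 0" --pt "0 -0.028 -0.0009 0" --pt "0 -0.029 -0.001 0" --pt "0 -0.03 -0.001 0" --pt "0 -0.03 -0.001 0"

```text
t: 17.25
tcp_pos: [0.6227, -0.0205, -0.0187]
tool_rot: [-0.706, 0.022, 0.707, 0.024]
force: [-0.2, 0.3, -0.1]
finger_gap: -0.004
```

play_rows --pt "0 -0.0007 0 0" --pt "0 -0.0014 0 0" --pt "0 -0.002 0 0" --pt "0 -0.002 0 0"

```text
t: 17.65
tcp_pos: [0.6229, -0.0184, -0.0186]
tool_rot: [-0.706, 0.022, 0.707, 0.024]
force: [0.3, -0.2, -0.2]
finger_gap: -0.003
```

play_rows --pt "0 -0.0007 0 0" --pt "0 -0.0014 0 0" --pt "0 -0.002 0 0" --pt "0 -0.002 0 0"

```text
t: 18.05
tcp_pos: [0.6231, -0.0163, -0.0186]
tool_rot: [-0.706, 0.022, 0.707, 0.024]
force: [-0.2, -0.4, 0.0]
finger_gap: 0.0
```

```bash
python3 look.py 12; cd pics; python3 -c "
import cv2;import numpy as np
d=np.load('s12.npz')['image'];cv2.imwrite('s12z.png',cv2.resize(d[195:260,210:310],None,fx=8,fy=8,interpolation=cv2.INTER_CUBIC))"
```

```text
t 18.10 tcp jig [ 55.5  29.4 -18.6] toolx [-0.002  0.002 -1.   ] y.jx,jy -0.001 -1.0 z.jx,jy -1.0 0.001 F jig [-0.84  0.13 -0.4 ] gap 0.003
```

View pics/s12z.png

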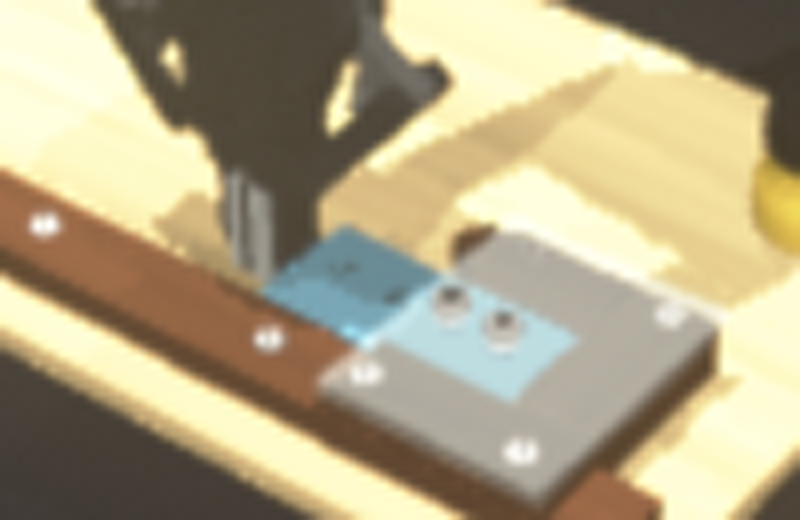

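play_rows --pt "0 -0.0007 0 0" --pt "0 -0.0014 0 0" --pt "0 -0.002 0 0" --pt "0 -0.002 0 0"

```text
t: 18.5
tcp_pos: [0.6233, -0.0142, -0.0186]
tool_rot: [-0.706, 0.022, 0.707, 0.024]
force: [-0.4, 0.6, 0.1]
finger_gap: -0.001
```

Nearly home: the pale wood patch under the plate is almost filled with blue. Creeping until the stop is felt.

play_rows --pt "0 -0.0005 0 0" --pt "0 -0.001 -0.0002 0" --pt "0 -0.001 -0.0002 0"

```text
t: 18.8
tcp_pos: [0.6233, -0.0139, -0.0186]
tool_rot: [-0.706, 0.022, 0.708, 0.023]
force: [-1.3, -4.1, 0.5]
finger_gap: -0.001
```

play_rows --pt "0 -0.0005 0 0" --pt "0 -0.001 -0.0002 0" --pt "0 -0.001 -0.0002 0"

```text
t: 19.1
tcp_pos: [0.6233, -0.0139, -0.0187]
tool_rot: [-0.706, 0.023, 0.708, 0.023]
force: [-1.8, -5.8, 0.1]
finger_gap: 0.001
```

play_rows --pt "0 -0.0005 0 0" --pt "0 -0.001 -0.0002 0" --pt "0 -0.001 -0.0002 0"

```text
t: 19.4
tcp_pos: [0.6233, -0.0139, -0.0186]
tool_rot: [-0.706, 0.023, 0.708, 0.022]
force: [-3.0, -6.9, -0.4]
finger_gap: -0.002
```

Firm contact with the end stop at 7 N, with 3 N sideways toward the fence. Backing off and looking.

play_rows --pt "0 0.002 0.0005 0" --pt "0 0.008 0.001 0" --pt "0 0.02 0.002 0" --pt "0 0.035 0.002 0" --pt "-0.01 0.045 0.002 0" --pt "-0.03 0.05 0.002 0" --pt "-0.05 0.05 0.002 0" --pt "-0.06 0.05 0.002 0" --pt "-0.06 0.05 0.002 0"

```text
t: 20.3
tcp_pos: [0.6198, -0.0645, 0.0436]
tool_rot: [0.707, -0.024, -0.706, -0.022]
force: [-0.4, -0.6, 0.8]
finger_gap: 0.002
```

```bash
python3 look.py 13; python3 -c "
import cv2;import numpy as np
from station import snapshot
d=np.load('pics/s13.npz')['image'];cv2.imwrite('pics/s13z.png',cv2.resize(d[205:270,225:300],None,fx=10,fy=9,interpolation=cv2.INTER_CUBIC))
t=snapshot('top');np.savez('pics/t13.npz',**t);cv2.imwrite('pics/t13.png',t['image'])"
```

```text
t 20.35 tcp jig [ 54.4 -18.5  42.4] toolx [-0.002 -0.002 -1.   ] y.jx,jy 0.001 -1.0 z.jx,jy -1.0 -0.001 F jig [ 0.63 -1.22 -0.98] gap 0.0
```

View pics/s13z.png

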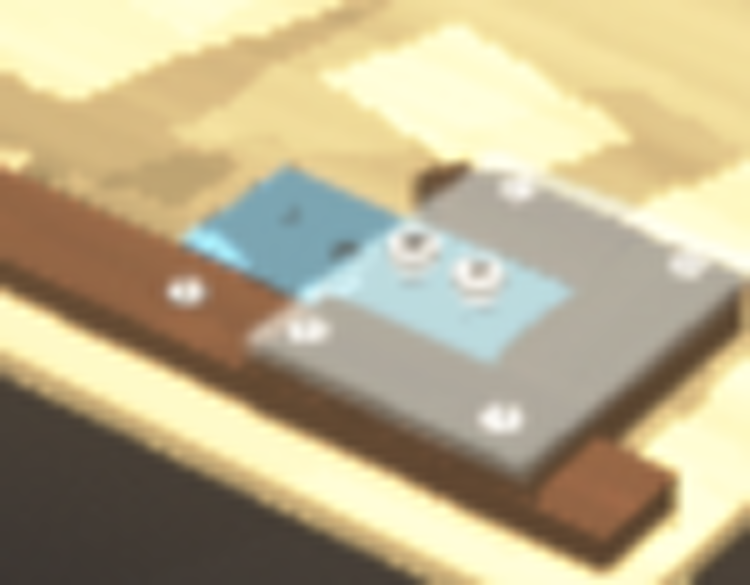

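View pics/t13.png

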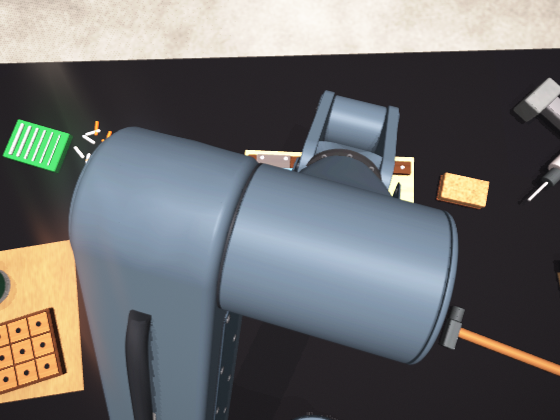

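The blank looks home: blue fills the pocket to the stop, and its fence-side edge is flush. As a check, I'll lightly touch the protruding side and compare the position where it stalls with the earlier 25.8 mm.

play_rows --pt "0 0 0.02 0" --pt "0 -0.01 0.04 0" --pt "0 -0.035 0.052 0" --pt "0 -0.06 0.055 0" --pt "0 -0.074 0.055 0" --pt "0 -0.0775 0.055 0" --pt "0.015 -0.0775 0.055 0" --pt "0.035 -0.0775 0.055 0" --pt "0.05 -0.0775 0.055 0" --pt "0.058 -0.0775 0.055 0" --pt "0.061 -0.0775 0.055 0" --pt "0.061 -0.0775 0.055 0"

```text
t: 21.6
tcp_pos: [0.5679, 0.0168, -0.0198]
tool_rot: [-0.705, 0.023, 0.708, 0.022]
force: [0.2, -0.0, -0.0]
finger_gap: -0.002
```

```bash
python3 look.py 14
```

```text
t 21.65 tcp jig [ -1.3  58.9 -19.3] toolx [-0.003 -0.002 -1.   ] y.jx,jy 0.001 -1.0 z.jx,jy -1.0 -0.001 F jig [0.88 0.55 0.05] gap 0.002
```

View pics/s14.png

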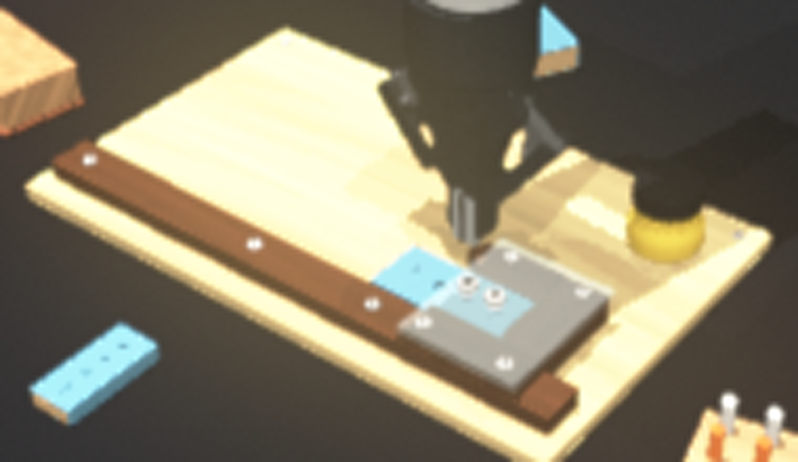

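play_rows --pt "0 0.002 0 0" --pt "0 0.0025 -0.005 0" --pt "0 0.0025 -0.01 0" --pt "0 0.0025 -0.015 0" --pt "0 0.0025 -0.019 0" --pt "0 0.0025 -0.022 0" --pt "0 0.0025 -0.024 0" --pt "0 0.0025 -0.025 0" --pt "0 0.0025 -0.0255 0" --pt "0 0.0025 -0.0255 0"

```text
t: 22.65
tcp_pos: [0.5934, 0.0127, -0.0195]
tool_rot: [-0.706, 0.023, 0.708, 0.022]
force: [-0.3, -0.5, -0.6]
finger_gap: 0.003
```

```bash
python3 -c "
from h import *
from station import manip
state(manip.sense())"
```

```text
t 22.65 tcp jig [ 24.   56.5 -19.5] toolx [-0.003 -0.001 -1.   ] y.jx,jy 0.001 -1.0 z.jx,jy -1.0 -0.001 F jig [-0.29 -0.49 -0.62] gap 0.003
```

play_rows --pt "0 0 -0.0005 0" --pt "0 0 -0.001 0" --pt "0 0 -0.0013 0" --pt "0 0 -0.0013 0"

```text
t: 23.05
tcp_pos: [0.5948, 0.0126, -0.0194]
tool_rot: [-0.706, 0.023, 0.708, 0.022]
force: [0.5, -0.8, -0.1]
finger_gap: 0.0
```

```bash
python3 -c "
from h import *
from station import manip
state(manip.sense())"
```

```text
t 23.05 tcp jig [ 25.4  56.5 -19.4] toolx [-0.003 -0.002 -1.   ] y.jx,jy 0.001 -1.0 z.jx,jy -1.0 -0.001 F jig [ 0.55 -0.78 -0.14] gap 0.0
```

play_rows --pt "0 0 -0.0004 0" --pt "0 0 -0.0008 0" --pt "0 0 -0.0008 0"

```text
t: 23.35
tcp_pos: [0.5953, 0.0126, -0.0195]
tool_rot: [-0.705, 0.023, 0.708, 0.022]
force: [-0.0, -1.1, 0.6]
finger_gap: 0.0
```

play_rows --pt "0 0 -0.0004 0" --pt "0 0 -0.0008 0" --pt "0 0 -0.0008 0"

```text
t: 23.65
tcp_pos: [0.5953, 0.0126, -0.0195]
tool_rot: [-0.705, 0.023, 0.709, 0.022]
force: [-2.4, -1.2, 2.1]
finger_gap: -0.004
```

```bash
python3 -c "
from h import *
from station import manip
state(manip.sense())"
```

```text
t 23.65 tcp jig [ 25.9  56.5 -19.5] toolx [-0.005 -0.001 -1.   ] y.jx,jy 0.001 -1.0 z.jx,jy -1.0 -0.001 F jig [-2.33 -1.39  2.15] gap -0.004
```

It stalled at 25.9 mm, the same as at the fence before, so it is flush. Retracting and clearing the view.

play_rows --pt "0 0 0.002 0" --pt "0 0 0.008 0" --pt "0 0 0.02 0" --pt "0 0.003 0.03 0" --pt "-0.015 0.005 0.03 0" --pt "-0.045 0.01 0.03 0" --pt "-0.085 0.03 0.03 0" --pt "-0.12 0.07 0.03 0" --pt "-0.15 0.12 0.03 0" --pt "-0.17 0.17 0.03 0" --pt "-0.18 0.22 0.04 0" --pt "-0.18 0.27 0.05 0" --pt "-0.18 0.32 0.06 0" --pt "-0.18 0.37 0.07 0" --pt "-0.18 0.42 0.08 0" --pt "-0.18 0.45 0.08 0" --pt "-0.18 0.46 0.08 0" --pt "-0.18 0.46 0.08 0"

```text
t: 25.45
tcp_pos: [0.4866, -0.4438, 0.1625]
tool_rot: [-0.705, 0.025, 0.708, 0.023]
force: [0.0, -0.2, 0.4]
finger_gap: -0.005
```

```bash
python3 look.py 15; python3 -c "
import cv2;import numpy as np
from station import snapshot
d=np.load('pics/s15.npz')['image'];cv2.imwrite('pics/s15f.png',d)
cv2.imwrite('pics/s15z.png',cv2.resize(d[210:265,235:310],None,fx=10,fy=10,interpolation=cv2.INTER_CUBIC))
t=snapshot('top');np.savez('pics/t15.npz',**t);t=t['image'];cv2.imwrite('pics/t15f.png',t)
cv2.imwrite('pics/t15z.png',cv2.resize(t[145:205,235:315],None,fx=9.5,fy=9.5,interpolation=cv2.INTER_CUBIC))"
```

```text
t 25.50 tcp jig [ -53.  -403.5  162.2] toolx [-0.005 -0.001 -1.   ] y.jx,jy -0.001 -1.0 z.jx,jy -1.0 0.001 F jig [ 0.15  0.4  -1.36] gap -0.005
```

View pics/s15z.png

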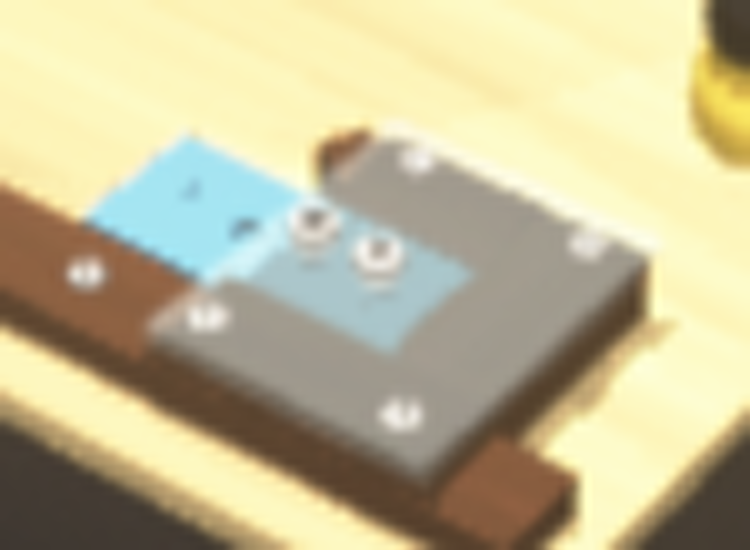

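View pics/t15f.png

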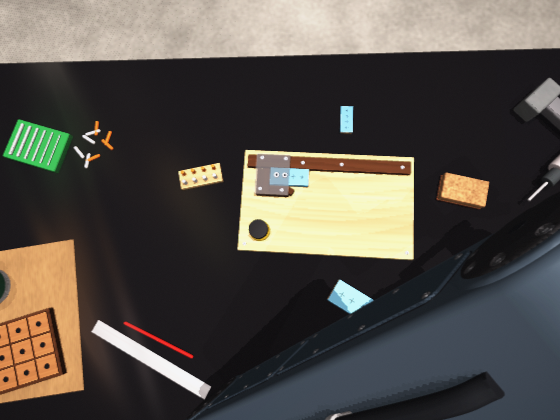

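View pics/t15z.png

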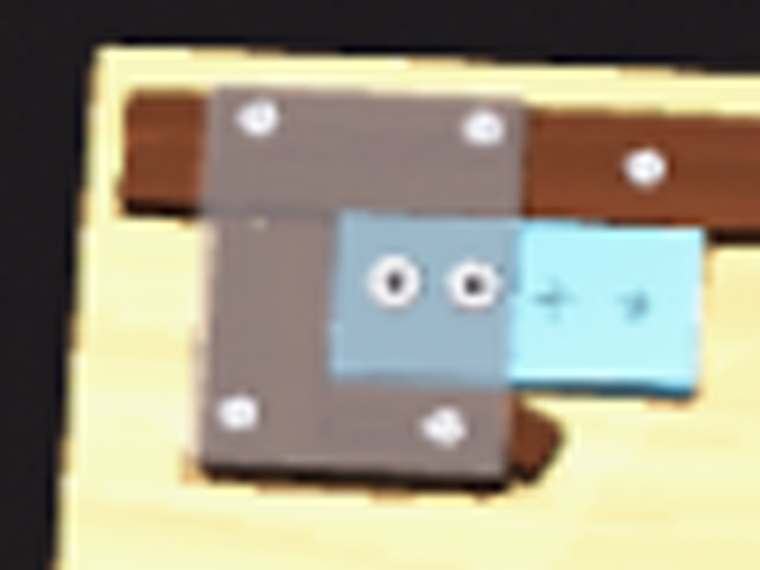

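The top view shows the blank tight in the corner: (340,215) to (330,375) at the stop, and its fence edge straight along y≈215–230 in the crop. The pot (258,229), peg piece (200,176) and sanding block (463,190) are where they started. Handing in.

```bash
python3 -c "
from station import manip
print(manip.sense()['t']); print(manip.sign_off())"
```

```text
25.55
the job is handed in; nothing more can be done
None
```

I pushed the middle-sized blue blank flat against the fence with shut fingers. I then slid it along the fence under the plate until it met the end stop, backed off and handed the job in at 25.6 s.

- **Fence:** the first push stalled at 25.8 mm, at about 6 N. A light touch on the side of the blank once it was home stalled at 25.9 mm, so it is still flush.
- **End stop:** the arm stalled there at about 7 N, and both cameras show no gap at the stop or the fence.
- **Bystanders:** the stain pot, peg piece and sanding block stand where they did in the first picture.
- **Disagreement:** the reported TCP z read about 37 mm lower than the real fingertips seen in the depth image, though the sideways position agreed. My first descent therefore passed above the blank without touching it, and I set heights from the camera after that.
- **Jig pose:** my camera estimate of the jig was 1–2 mm off at the fence and the stop, so I relied on contact for the final seating.

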